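# Slide a tape roll along the tray's rail into its corner pocket

## Robot

A 7-joint arm with a two-finger parallel gripper is mounted at the origin on the work surface. World frame = base frame: x ahead of the robot, y to its left, z up, the work surface at z = 0. Lengths are in m, angles in rad, forces in N, time in s.
With the tool pointing down it reaches from about 0.35 to 0.9 m from the base axis. Payload 19.9 kg.
Tool frame: the origin (TCP) lies midway between the tips of the shut fingers; the grasp point (between the pads) lies 19 mm behind it; z points along the fingers, y is the direction in which the jaws open and shut (so a half turn about z gives the same grasp; the last joint's range is limited). The gripper opens to 94 mm and grips with 3 to 60 N. Pads are 16 mm wide; open, the fingers measure 119 mm over their backs; the gripper's body (75 mm by 177 mm) begins 78 mm behind the grasp point.
Start: joints at [1.107, 0.417, -0.01, 1.614, 0.005, 1.111, -0.053], TCP at [0.256, -0.57, 0.205] pointing down, gripper open.
Joint ranges: [-2.81, 2.81], [-0.39, 2.02], [-1.27, 1.25], [0.06, 2.57], [-1.19, 4.33], [0.19, 2], [-2.82, 2.82]. Speed limits (rad/s): [1.89, 1.89, 2.39, 2.39, 3.01, 3.01, 3.01].

## Interface

Orientations are given as a unit quaternion [w, x, y, z].
In Python, from bench import env, effector, kin, optics, spotter gives the robot as it stands. Calls block until the motion is done:
- env.move_pose(position, orientation): joint-space move of the TCP to a pose.
- env.line_to(position, v=0.15, rot=None): straight line of the TCP; rot=None keeps the orientation; v is the mean speed in m/s.
- env.movej(angles): joint-space move.
- effector.gripper_open() and effector.clamp(newtons=None): open the fingers fully, or close them until they stop; newtons is the grip in N (None keeps the last).
- env.wait(seconds).
- kin.inverse_kinematics(position, orientation): joint angles nearest the present ones, or None.
- optics.grab_frame(name): name is "side" or "top"; returns a dict with "image" (400x640x3 uint8, blue, green, red), "fov_y" (degrees; the focal length in pixels is half the picture's height over the tangent of half this angle, whatever the lens; pixels are square), "cx", "cy" (the principal point, pixels), "R" (3x3) and "t" (3): a world point X has camera coordinates R X + t. Camera axes: x right, y down, z forward; pixel columns grow to the right and rows downward; lengths in m; the calibration is good to about 2 mm. A picture is of the moment at which its call begins. There is no depth.
A pose or a line that the arm cannot do raises env.MotionError and nothing moves.
- env.job_done(): hands the job in, once; it reports no verdict.
Trained networks look in a picture, given as the dict that the camera call returned (one of the last four; its "shot" number tells which), for a name from the list of things; names that differ only in an ending like _2 or _b are one class to them, and where a whole thing is asked for, a point or a joint stands for the part that bears it (a point fixed in the world has none). Each returns a list of dicts, best first, with "score" (0 to 1); they miss things now and then, are a little off and sometimes report something else, mostly with a low value. They report only what shows in the picture. A call takes as long as a camera call. They do not tell look-alikes from the thing itself.
- spotter.recognise(picture, label): "bbox" ([centre column, centre row, width, height] in pixels, round what is visible of it).
- spotter.trace(picture, label): "mask" (400x640 bool, what is visible of it) and "bbox" ([centre column, centre row, width, height] in pixels, round what is visible of it).
Readings, each from a call of its own:
- env.get_t(): time.
- env.get_q(): joint angles.
- env.get_dq(): joint speeds.
- env.get_tau(): joint torques, N m.
- env.get_ee_pos(): TCP position.
- env.get_tool_rot(): TCP orientation.
- env.get_force(): force on the tool from outside, world axes, zero at the start.
- env.get_moment(): the same for the moment, N m.
- env.get_width(): opening from 0.0 (shut) to 1.0 (fully open).
Only numpy, scipy, OpenCV 4.12 (cv2) and the standard library are available. Lean on these libraries where they do the work, as an engineer would, in place of code of your own. Each camera call takes 0.05 s, during which the arm holds its last target. There are 200 camera calls.

## Task

Put the roll of tape away in the grey desk tray by sliding it flat with the fingertips, never lifting or tipping it: push it straight back against the rail along the tray's far edge first, then slide it along the rail into the corner pocket behind the low guard strip, until it is fully home against both the rail and the tray's end wall. The pocket is at one end of the tray, and a memo box fills the corner at the other. Leave everything else where it stands, and finish with the hand clear.

Things in the scene. Friction and masses are not known exactly. Their poses are not given: they have to be found in the camera images.
- tape: Roll of brown packing tape lying flat on the tray floor: a plain ring, outer diameter 80, open hole 56 in diameter through the middle, 20 high, 70 g or so (varies). Origin: centre of its underside, z up. A closed pair of fingertips fits in the hole. It slides freely, with ordinary friction.
- tray: Grey metal desk tray, fixed. Origin: centre of its underside, on the desk; x points from the robot to the rail, y along the rail. Floor 200 (x) by 410 (y), 4 thick. Rail: wall along the far edge, inner face at x=+95, top 30 above the desk. End walls: inner faces at y=+200 and -200, from x=0 to 100, as high. Near edge open. With the roll against the rail its centre is at tray x=+55.
- guard: Low aluminium strip fixed on the tray floor, making the pocket, at the tray's +y or -y end (varies). Origin: on the floor where the roll's centre is when fully home (tray x=+55, y=+160 or -160); axes as the tray's. Strip 80 long (y -40 to +40), 5 thick, 16 high; its face to the rail is at x=-44: the lane is 84 wide for the 80 roll. Open only towards the tray's middle.
- memo_box: Black open memo box with white paper, 78 by 78, 40 high, fixed in the tray corner at the end opposite the pocket. Origin: centre of its underside, tray x = +55 and y = -160 or +160.
- stamp: Small dark wooden hand stamp standing upright near the tray's near edge towards its +y end, 24 in diameter, 54 high. Origin: centre of its underside. Bystander.
- ink_tin: Flat black-lidded ink pad tin lying near the tray's near edge towards its -y end, 45 by 70, 20 high. Origin: centre of its underside. Bystander.
- stapler: Grey and black stapler on the desk to the left of the tray, 140 long, 58 high. Origin: centre of its underside. Bystander.
- mug: White mug on the desk left of the tray and farther from the robot, 80 in diameter, 90 high. Origin: centre of its underside. Bystander.
- calculator: Flat calculator on the desk to the right of the tray, 150 by 100, 18 high. Origin: centre of its underside. Bystander.
- glue_stick: Upright glue stick on the desk, left and nearer the robot, 27 in diameter, 88 high. Origin: centre of its underside. Bystander.
Things that resemble listed ones, but are neither listed nor needed, are in the scene too. Of the things that look like the tape, the middle-sized one is meant.

How it is judged:
On the way, in this order (a step that is already met when the one before it is completed fails the run):
1. the roll lies against the rail (within 4 mm), still outside the pocket (its centre over 90 mm from its home place) (x of tape in the frame of tray above 0.051 m and horizontal distance between tape and guard above 0.09 m), for 0.1 s.
2. it enters the pocket along the rail: within 6 mm of the rail with its centre 30 to 80 mm from home (x of tape in the frame of tray above 0.049 m and horizontal distance between tape and guard between 0.03 and 0.08 m), for 0.04 s.
At the end, for the whole second after the job is handed in: The roll lies flat and at rest on the tray floor, its centre within 5 mm of the pocket's home place (touching, or nearly, both the rail and the end wall), and the fingers are off it (horizontal distance between tape and guard below 0.005 m and height (world z) of tape below 0.007 m and angle between tape's own z axis and vertical below 0.06 rad and linear speed of tape below 0.01 m/s and contact force between tape and the fingers below 0.1 N).
It fails at once if the roll is lifted more than 8 mm off the tray floor or tipped by more than about 15 degrees (height (world z) of tape above 0.012 m or angle between tape's own z axis and vertical above 0.26 rad).
It fails at once if a bystander is moved by more than 15 mm (distance of any of stamp, ink_tin, stapler, mug, calculator, glue_stick from where it was at the start of the episode above 0.015 m).
It also fails if it takes over 45 s, if anything falls off the work surface, if the arm or the gripper's body presses on something with over 40 N, if the wrist force passes 120 N, or if a joint passes its speed limit or range.

## Working session

There is one attempt and no reset: what is moved stays moved. The work goes in short steps, each a Python script; the robot and the scene stay as the last script left them, time stands still between calls to the robot, and variables do not carry over. Pictures are saved under pics/ and viewed, about 8 in all and at most 12, crops included, and the job is handed in when it is done.

```bash
mkdir -p pics; cat > h.py <<'E'
import numpy as np, cv2
from bench import env, effector, kin, optics, spotter
def ray(p,u,v,z):
    f=200/np.tan(np.radians(p["fov_y"])/2)
    R=np.array(p["R"]);t=np.array(p["t"])
    c=-R.T@t; d=R.T@np.array([(u-p["cx"])/f,(v-p["cy"])/f,1.])
    return c+d*(z-c[2])/d[2]
def proj(p,X):
    f=p["image"].shape[0]/2/np.tan(np.radians(p["fov_y"])/2)
    c=np.array(p["R"])@np.array(X)+np.array(p["t"])
    return np.array([p["cx"]+f*c[0]/c[2],p["cy"]+f*c[1]/c[2]])
E
python3 - <<'E'
from h import *
for n in("top","side"):
    p=optics.grab_frame(n); cv2.imwrite(f"pics/{n}0.png",p["image"])
    R=np.array(p["R"]);print(n,p["fov_y"],p["cx"],p["cy"],(-R.T@np.array(p["t"])).round(3),p.keys())
    for l in("tape","tray","guard","memo_box","stamp","ink_tin"):
        for r in spotter.recognise(p,l)[:4]:
            b=r["bbox"];print(l,round(r["score"],2),np.round(b),ray(p,b[0],b[1],.014).round(3))
E
```

```text
top 49.261273375493474 315.392084675902 202.5353206577175 [ 0.331 -0.011  1.211] dict_keys(['image', 'fov_y', 'cx', 'cy', 'R', 't', 'shot'])
tape 0.8 [380. 277.  42.  37.] [ 0.285 -0.195  0.014]
tape 0.65 [321. 120.  23.  17.] [ 0.728 -0.044  0.014]
tape 0.61 [342. 198.  26.  33.] [ 0.504 -0.099  0.014]
tray 0.92 [326. 196. 157.  96.] [ 0.511 -0.054  0.014]
tray 0.72 [379. 159.  33.  35.] [ 0.612 -0.204  0.014]
tray 0.19 [385. 200.  29.  24.] [ 0.495 -0.216  0.014]
guard 0.64 [296. 222.   8.  13.] [0.438 0.031 0.014]
guard 0.47 [270. 204.  24.   8.] [0.49  0.103 0.014]
memo_box 0.75 [380. 159.  29.  38.] [ 0.611 -0.208  0.014]
stamp 0.41 [294. 221.   6.  11.] [0.443 0.036 0.014]
ink_tin 0.56 [384. 199.  29.  22.] [ 0.497 -0.213  0.014]
side 53.47037856645572 315.97806357612814 201.6656959376241 [0.269 0.816 0.793] dict_keys(['image', 'fov_y', 'cx', 'cy', 'R', 't', 'shot'])
tape 0.68 [247. 188.  12.  10.] [ 0.717 -0.029  0.014]
tape 0.64 [394. 182.  36.  27.] [ 0.288 -0.185  0.014]
tape 0.55 [319. 189.  29.  24.] [ 0.503 -0.087  0.014]
tray 0.77 [304. 203.  78.  99.] [ 0.53  -0.016  0.014]
memo_box 0.58 [296. 161.  25.  26.] [ 0.614 -0.206  0.014]
memo_box 0.34 [305. 232.   1.   7.] [0.493 0.099 0.014]
ink_tin 0.7 [330. 170.  14.  16.] [ 0.493 -0.193  0.014]
```

View pics/top0.png

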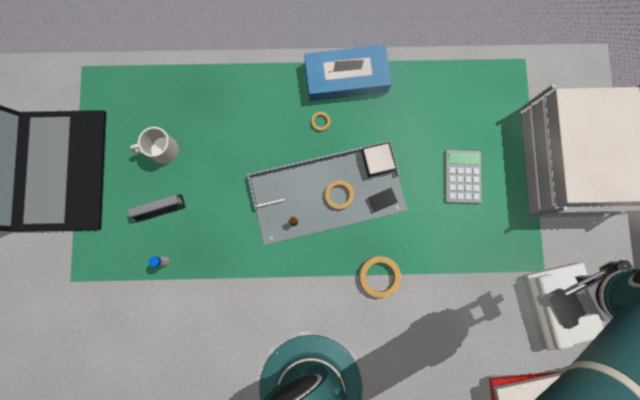

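View pics/side0.png

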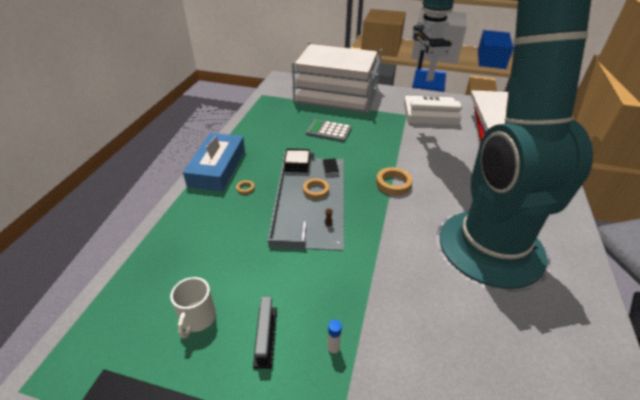

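The top view shows the tray turned by about 12°. The rail runs from (247,175) to (395,143), the memo box is in the right corner at (380,159), and the guard strip is at (270,202), so the pocket is at +y. The middle-sized roll is in the tray at (340,195). The side view agrees. Next I'll zoom in to fit the tray pose.

```bash
cat > fit.py <<'E'
from h import *
from scipy.optimize import minimize
def model(x,y,a):
    c,s=np.cos(a),np.sin(a); return lambda P:np.array([x+c*P[0]-s*P[1],y+s*P[0]+c*P[1],P[2]])
def ringc(p,guess):
    out=[]
    for r in spotter.trace(p,"tape"):
        m=r["mask"].astype(np.uint8)
        cs,_=cv2.findContours(m,cv2.RETR_EXTERNAL,cv2.CHAIN_APPROX_NONE)
        c=max(cs,key=cv2.contourArea)[:,0,:]
        W=np.array([ray(p,u,v,.014)[:2] for u,v in c])
        (x,y),rad=cv2.minEnclosingCircle(W.astype(np.float32)); out.append((round(r["score"],2),W.mean(0).round(4),(round(x,4),round(y,4)),round(rad,4)))
    return out
E
python3 - <<'E'
from fit import *
ps={n:optics.grab_frame(n) for n in("top","side")}
for n,p in ps.items():print(n,ringc(p,None))
p=ps["top"]
# tray silhouette: non-green region joined inside the mat
rs=spotter.trace(p,"tray"); m=rs[0]["mask"]; print(rs[0]["score"],m.sum())
hsv=cv2.cvtColor(p["image"],cv2.COLOR_BGR2HSV); ng=~((hsv[...,0]>55)&(hsv[...,0]<95)&(hsv[...,1]>110))
lab,cc=cv2.connectedComponents(ng.astype(np.uint8)); k=cc[215,330]; mm=((cc==k)*255).astype(np.uint8); print((mm>0).sum())
boxes=[(-.1,.1,-.205,.205,0,.004),(.095,.1,-.205,.205,0,.03),(0,.1,.2,.205,0,.03),(0,.1,-.205,-.2,0,.03),(.016,.094,-.199,-.121,0,.044)]
S=8
def render(q):
    T=model(*q); im=np.zeros((400,640),np.float32); M=np.zeros((400,640),np.uint8)
    for b in boxes:
        pts=np.array([proj(p,T((x,y,z))) for x in b[:2] for y in b[2:4] for z in b[4:]])
        h=cv2.convexHull(np.round(pts*16).astype(np.int32)); cv2.fillConvexPoly(M,h,255,cv2.LINE_AA,4)
    return M
f=lambda q:np.abs(render(q).astype(float)-mm).sum()/255
best=min((minimize(f,[.512+dx,-.054,a],method="Nelder-Mead",options=dict(initial_simplex=np.array([.512+dx,-.054,a])+np.array([[0,0,0],[.01,0,0],[0,.01,0],[0,0,.06]]))) for a in(-.2,.2) for dx in(-.01,.01)),key=lambda r:r.fun)
print(best.x,best.fun); np.save("tray.npy",best.x); T=model(*best.x)
for n,p in ps.items():
    x0,y0,w,h=(230,130,190,125) if n=="top" else (250,135,125,125)
    k=4; im=cv2.resize(p["image"][y0:y0+h,x0:x0+w],None,fx=k,fy=k,interpolation=cv2.INTER_CUBIC)
    d=lambda pts,c:cv2.polylines(im,[np.int32([((proj(p,T(q))+.5)-[x0,y0])*k for q in pts])],True,c,1)
    d([(-.1,-.205,.004),(.1,-.205,.004),(.1,.205,.004),(-.1,.205,.004)],(0,0,255))
    d([(.095,-.2,.03),(.095,.2,.03)],(0,255,255));d([(.095,-.2,.004),(.095,.2,.004)],(255,0,255))
    d([(.006,.12,.02),(.011,.12,.02),(.011,.2,.02),(.006,.2,.02)],(255,255,0))
    cv2.imwrite(f"pics/{n}1.png",im)
E
```

```text
top [(0.75, array([ 0.7243, -0.0421]), (0.7243, -0.0431), 0.0289), (0.69, array([ 0.2863, -0.1936]), (0.2866, -0.193), 0.057), (0.65, array([ 0.5129, -0.088 ]), (0.5124, -0.0884), 0.0412)]
side [(0.75, array([ 0.7271, -0.0365]), (0.7264, -0.0373), 0.0342), (0.74, array([ 0.5167, -0.0869]), (0.5151, -0.0885), 0.0512), (0.62, array([ 0.2887, -0.1899]), (0.2884, -0.1886), 0.0757)]
0.64 8890
187734
[ 0.5214268  -0.05796748  0.21706342] 176684.73333333334
```

View pics/top1.png

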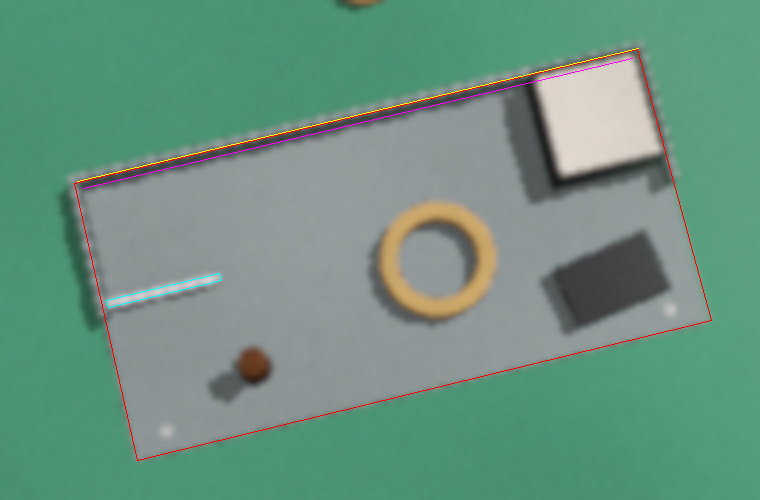

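View pics/side1.png

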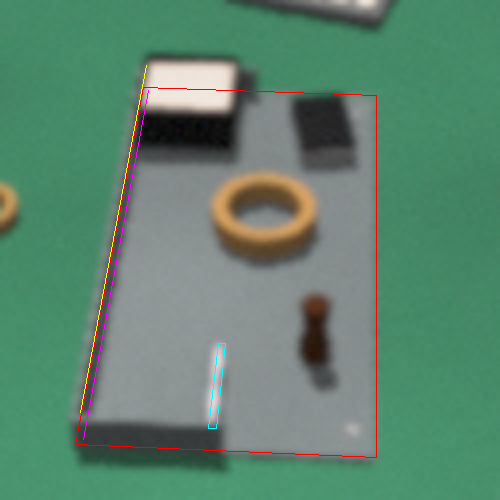

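The overlay fits the tray, rail and guard strip to within about 1 px in the top view and a few mm in the side view. The centre of the middle roll is near (0.512,-0.088), with a measured radius of 41 mm against the true 40. I'll close the fingers and move above the hole.

```bash
python3 - <<'E'
from fit import *
from scipy.spatial.transform import Rotation as Ro
q=np.load("tray.npy"); c,s=np.cos(q[2]),np.sin(q[2]); A=np.array([[c,-s],[s,c]])
tp=np.array([.512,-.0878]); print("tape in tray",A.T@(tp-q[:2]), "home",q[:2]+A@[.055,.16])
print(env.get_tool_rot(),env.get_t())
effector.clamp(10)
R0=None
best=None
for k in range(4):   # tool y along a tray axis
    yaw=q[2]+k*np.pi/2; y=np.array([np.cos(yaw),np.sin(yaw),0]); z=np.array([0,0,-1.]); x=np.cross(y,z)
    o=Ro.from_matrix(np.c_[x,y,z]).as_quat()[[3,0,1,2]]
    j=kin.inverse_kinematics([*tp,.10],o)
    if j is None: continue
    d=np.abs(np.array(j)-env.get_q()).max(); print(k,np.round(j,2),d.round(2))
    if best is None or d<best[0]: best=(d,o)
np.save("o.npy",best[1])
env.move_pose([*tp,.10],best[1]); print(env.get_t(),env.get_ee_pos(),env.get_width(),env.get_force())
ps=[optics.grab_frame(n) for n in("top","side")]
for p in ps:print(ringc(p,None))
p=ps[1]; cv2.imwrite("pics/side2.png",cv2.resize(p["image"][110:270,240:400],None,fx=3.5,fy=3.5,interpolation=cv2.INTER_CUBIC))
E
```

```text
tape in tray [-0.01563041 -0.02710229] home [0.54067811 0.11012293]
[-5.29747883e-05  9.77842296e-01  2.09342878e-01 -1.26537503e-05] 0.95
0 [ 0.58  0.42 -0.57  1.95  0.3   0.85  0.07] 0.56
1 [ 0.7   0.46 -0.72  1.95  0.39  0.88  1.56] 1.61
2 [-0.71  0.62  1.08  1.99 -0.68  0.95 -2.2 ] 2.15
3 [ 0.39  0.38 -0.33  1.96  0.17  0.83 -1.39] 1.34
4.375 [ 0.51202908 -0.089052    0.10006736] 0.002760173131131502 [ 0.12245757 -0.94234379 -1.08896058]
[(0.67, array([ 0.7272, -0.0423]), (0.7272, -0.0417), 0.0293), (0.37, array([ 0.5044, -0.057 ]), (0.5057, -0.0601), 0.0222)]
[(0.76, array([ 0.5155, -0.09  ]), (0.5145, -0.0893), 0.0508)]
```

View pics/side2.png

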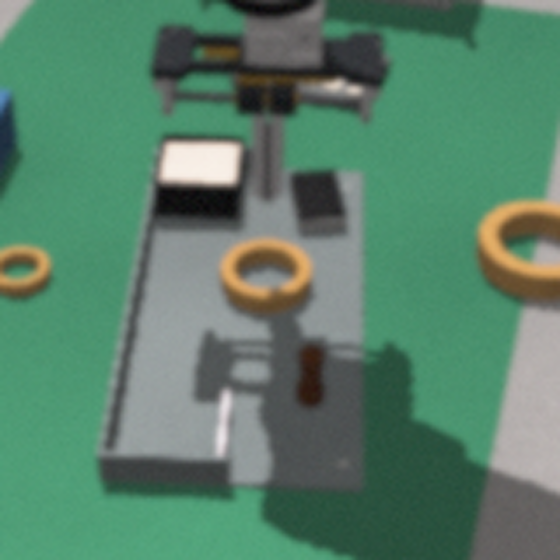

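The side view shows the closed fingertips at crop (268,197), hanging above the roll at (267,272). The roll hasn't moved and the way down is clear. I'll go down into the hole and push to the rail in small steps, checking force.

```bash
cat > push.py <<'E'
from fit import *
q=np.load("tray.npy"); c,s=np.cos(q[2]),np.sin(q[2]); A=np.array([[c,-s],[s,c]])
W=lambda x,y,z:[*(q[:2]+A@[x,y]),z]
def tr(): e=np.array(env.get_ee_pos()); return A.T@(e[:2]-q[:2]),e[2]
def F(): return A.T@np.array(env.get_force())[:2]
E
python3 - <<'E'
from push import *
env.line_to([.512,-.088,.04],v=.12)
F0=F(); print("F0",F0,tr())
env.line_to([.512,-.088,.012],v=.06); print(tr(),env.get_force())
(x0,y0),_=tr()
env.line_to(W(.045,y0,.012),v=.08); print("at .045",tr(),F()-F0)
x=.045
while x<.085:
    x+=.003; env.line_to(W(x,y0,.012),v=.05); f=F()-F0; print(round(x,3),tr()[0].round(4),f.round(1))
    if f[0]<-5: break
env.wait(.15); print(env.get_t(),tr(),(F()-F0).round(1)); np.save("F0.npy",F0)
p=optics.grab_frame("side"); print(ringc(p,None)); cv2.imwrite("pics/side3.png",cv2.resize(p["image"][110:270,240:400],None,fx=3.5,fy=3.5,interpolation=cv2.INTER_CUBIC))
E
```

```text
F0 [-0.16803946  0.725061  ] (array([-0.01537614, -0.02722609]), np.float64(0.04038360714894155))
(array([-0.01565842, -0.02717618]), np.float64(0.011895093280822)) [0.88433645 0.16579357 0.73513489]
at .045 (array([ 0.04460837, -0.02723849]), np.float64(0.01192556135809588)) [ 0.23658543 -1.01227176]
0.048 [ 0.048  -0.0273] [-0.5 -1. ]
0.051 [ 0.0512 -0.0271] [-0.2 -1.1]
0.054 [ 0.0542 -0.0271] [-0.6 -1. ]
0.057 [ 0.0572 -0.0271] [-0.1 -0.6]
0.06 [ 0.0602 -0.0271] [ 0.8 -0.6]
0.063 [ 0.0632 -0.0271] [-0.8  0.2]
0.066 [ 0.0662 -0.0271] [ 0.8 -1. ]
0.069 [ 0.0687 -0.0272] [-3.8 -0.6]
0.072 [ 0.0694 -0.0272] [-18.   1.]
9.15 (array([ 0.06942529, -0.02717853]), np.float64(0.011442577034200856)) [-17.2  -0.1]
[(0.89, array([ 0.2907, -0.1903]), (0.2907, -0.1925), 0.0684), (0.74, array([ 0.727 , -0.0355]), (0.7259, -0.0376), 0.0323), (0.5, array([ 0.578 , -0.0675]), (0.582, -0.072), 0.0466), (0.41, array([0.4471, 0.0258]), (0.4479, 0.0239), 0.0332)]
```

View pics/side3.png

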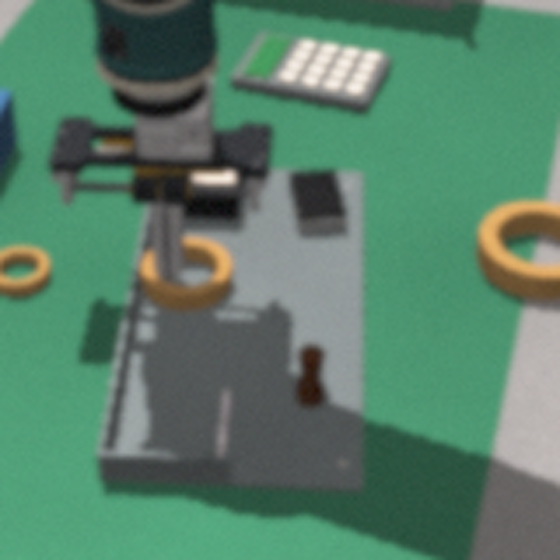

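The roll lies against the rail, with its crop centre at (186,272). Fingers met the rail at tray x=0.069, as geometry predicts, with 17 N. Next I'll back off 10 mm and slide it in along +y, with the contact biased towards the rail.

```bash
python3 - <<'E'
from push import *
F0=np.load("F0.npy"); z=.012
env.line_to(W(.059,-.0272,z),v=.06)
y=-.0272
for y in (.0,.03,.06,.09,.12,.15,.165):
    env.line_to(W(.059,y,z),v=.07); f=F()-F0; print(round(y,3),tr()[0].round(4),f.round(1))
    if np.hypot(*f)>15: print("stop");break
else:
    while y<.182:
        y+=.0025; env.line_to(W(.059,y,z),v=.04); f=F()-F0; print(round(y,4),tr()[0].round(4),f.round(1))
        if f[1]<-9: break
print(env.get_t())
p=optics.grab_frame("side"); print(ringc(p,None)); cv2.imwrite("pics/side4.png",cv2.resize(p["image"][130:270,240:400],None,fx=4,fy=4,interpolation=cv2.INTER_CUBIC))
E
```

```text
0.0 [0.0591 0.0003] [-0.2 -0. ]
0.03 [0.0591 0.0301] [ 0.  -0.6]
0.06 [0.059  0.0602] [ 0.4 -0.6]
0.09 [0.0591 0.0901] [ 0.2 -1.3]
0.12 [0.059  0.1202] [ 0.1 -1. ]
0.15 [0.059  0.1501] [ 0.1 -0.5]
0.165 [0.059  0.1655] [-0.2 -1.9]
0.1675 [0.059  0.1675] [ 0.5 -0.3]
0.17 [0.059  0.1701] [-0.3 -0.8]
0.1725 [0.059  0.1727] [-0.2 -1.4]
0.175 [0.059 0.175] [-1.  -1.6]
0.1775 [0.059 0.176] [  0.7 -10.1]
14.65
[(0.68, array([ 0.2893, -0.1905]), (0.2937, -0.1923), 0.076), (0.66, array([ 0.5888, -0.2161]), (0.589, -0.22), 0.0603), (0.58, array([0.5426, 0.1096]), (0.5439, 0.106), 0.0447), (0.56, array([ 0.7306, -0.0357]), (0.7277, -0.0323), 0.0325)]
```

View pics/side4.png

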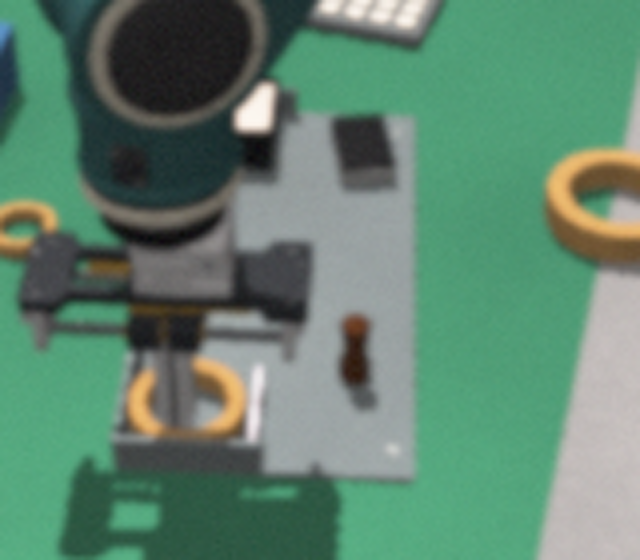

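The roll is in the pocket between the guard strip and the rail, at the end wall, at crop (186,398). The push met a firm stop of 10 N. I'll centre the fingers in the hole, nudge once towards the rail to seat the roll, then withdraw and look.

```bash
python3 - <<'E'
from push import *
F0=np.load("F0.npy"); z=.012
env.line_to(W(.056,.163,z),v=.05)
env.line_to(W(.066,.163,z),v=.05)
x=.066
while x<.073:
    x+=.002; env.line_to(W(x,.163,z),v=.04); f=F()-F0; print(round(x,3),tr()[0].round(4),f.round(1))
    if f[0]<-6: break
env.line_to(W(.055,.161,z),v=.04); print((F()-F0).round(1))
env.line_to(W(.055,.161,.06),v=.08); env.line_to(W(.055,.161,.16),v=.15)
env.line_to(W(-.07,-.10,.2),v=.2); print(env.get_t())
for n in("top","side"):
    p=optics.grab_frame(n); print(n,ringc(p,None)); T=model(*q)
    x0,y0,w,h,k=(240,160,80,75,5) if n=="top" else (255,200,80,70,5)
    im=cv2.resize(p["image"][y0:y0+h,x0:x0+w],None,fx=k,fy=k,interpolation=cv2.INTER_CUBIC)
    a=np.linspace(0,2*np.pi,60)
    cv2.polylines(im,[np.int32([((proj(p,T((.055+.04*np.cos(t),.16+.04*np.sin(t),.024)))+.5)-[x0,y0])*k for t in a])],True,(0,0,255),1)
    cv2.imwrite(f"pics/{n}5.png",im)
im=[cv2.imread(f"pics/{n}5.png") for n in("top","side")]; cv2.imwrite("pics/end.png",np.hstack([i[:350] for i in im]))
E
```

```text
0.068 [0.068 0.163] [ 0.1 -1. ]
0.07 [0.0691 0.163 ] [-6.6  0.1]
[1.5 0.1]
19.75
top [(0.7, array([0.5402, 0.111 ]), (0.539, 0.1116), 0.0413), (0.65, array([ 0.2893, -0.1552]), (0.2885, -0.1697), 0.0484)]
side [(0.68, array([ 0.7244, -0.0334]), (0.7217, -0.036), 0.035), (0.62, array([ 0.2894, -0.1925]), (0.2866, -0.1934), 0.0716), (0.58, array([0.5445, 0.1035]), (0.5417, 0.105), 0.0452)]
```

View pics/end.png

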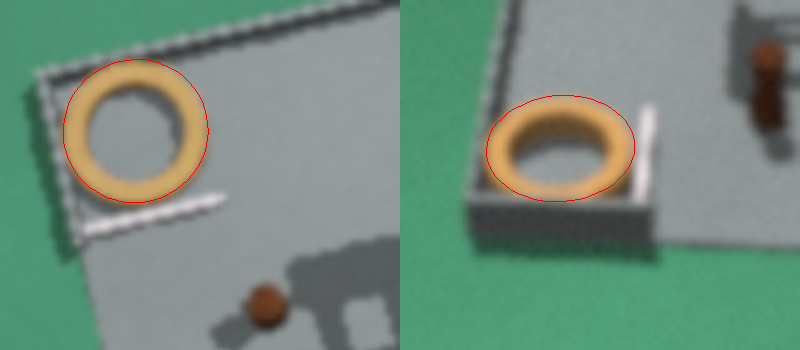

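Both views show the roll on the predicted home circle (red), flat and touching the rail and end wall. The stamp is where it was and the hand is clear.

```bash
python3 -c "
from h import *
env.job_done(); print(env.get_t())"
```

```text
the job is handed in; nothing more can be done
the job is handed in; nothing more can be done
```

The tape roll is in the corner pocket, flat against both the rail and the end wall, and I've handed the job in at about 20 s of the 45 s allowed.

- **Moves:** With the closed fingertips in the hole, I pushed the roll straight back to the rail, which it met firmly at 17 N. I then slid it along the rail behind the guard strip until it stopped at the end wall at 10 N. A last 7 N nudge towards the rail seated it before I lifted the fingers out.
- **Final checks:** In the top view the roll's centre measured within about 1 mm of home. The roll's outline matches the predicted home circle in both cameras, and the hand was well clear.
- **Disagreements:** The side camera's automatic outline put the centre 5–8 mm off, because the end wall partly hides the roll in that view. One earlier outline fit for the tray picked up the wrong area, so I checked the resulting tray position against the pictures and the contact points; both agreed.
- **Not measured:** I judged the bystanders by eye. The stamp hadn't moved and the ink tin looked undisturbed in the slide pictures. I didn't re-measure the others, but the arm passed none of them at low height.

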